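# Unload a small kiln stack

## Task

Take the little kiln stack apart and put everything away: stand the round cup upright in the middle of the round banding wheel and the square dish upright in the middle of the square plaster bat, then lay the kiln shelf centred and lengthwise across the two battens of the shelf rest. Last, lift the two kiln props together in one grasp and lay them flat as a pair, close side by side, lengthwise in the shallow tray. Set each thing down gently without dropping it, and never tip the cup or the dish over.

Things in the scene. Friction and masses are not known exactly. Their poses are not given: they have to be found in the camera images.
- cup: Loose. Round biscuit-fired clay cup, open at the top, plain beige, at the start standing at one end of the kiln shelf. 48 mm high, outside diameter 48 mm at the foot growing to 60 mm at the rim, wall 4 mm, about 0.1 kg. Origin: centre of its underside; z up along its axis.
- dish: Loose. Square biscuit-fired clay dish, open at the top, plain beige, at the start standing at the other end of the kiln shelf from the cup (which end is which varies). 54 x 54 mm outside, 34 mm high, upright walls 5 mm thick, about 0.11 kg. Origin: centre of its underside; x and y square to its sides and z up; it stands square to the shelf within about 3 degrees.
- shelf: Loose. Narrow flat kiln shelf, a pale ceramic plate 64 mm (its x) x 150 mm (its y) x 12 mm thick, about 0.24 kg. At the start it lies crosswise on the two props (underside 35 mm above the bench), carrying the cup and the dish about 38 mm either side of its middle along its y. Origin: centre of its underside.
- prop_a: Loose. One of two alike kiln props: a square pale ceramic bar 110 mm long (its x) x 20 x 20 mm, about 0.09 kg. Origin: centre of its underside. At the start both lie parallel on the slab (undersides 15 mm above the bench), under the shelf and square to its length, their centre lines 42 mm apart (22 mm clear between them, 62 mm over both), ends showing about 23 mm beyond each long side of the shelf. They slide together when squeezed sideways at mid-length.
- prop_b: Loose. The other kiln prop, alike and interchangeable with the first: 110 mm (its x) x 20 x 20 mm, origin at the centre of its underside.
- slab: Fixed. Flat dark grey-brown fireclay slab on the bench, 130 mm (x) x 150 mm (y) x 15 mm thick, under the whole stack. Origin: centre of its underside. The props lie along its x, either side of its middle.
- wheel: Fixed, does not turn. Round metal banding wheel (potter's turntable): flat round head of diameter 120 mm whose top is 26 mm above the bench. Place of the cup. Origin: centre of its underside, on its axis.
- bat: Fixed. Square white plaster bat, 110 x 110 mm, 20 mm thick, top 20 mm above the bench. Place of the dish. Origin: centre of its underside.
- rest: Fixed. Shelf rest: brown board 80 mm (x) x 170 mm (y) x 6 mm with two pale wooden battens on it, each 80 mm along x, 20 mm wide, centred 50 mm either side of the middle along y; batten tops 20 mm above the bench. Place of the kiln shelf, which lies across both battens with its length along the rest's length (y). Origin: centre of its underside.
- tray: Fixed. Shallow dark wooden tray, 150 mm (x) x 110 mm (y) outside, walls and floor 5 mm thick (inside 140 x 100 mm), rim 14 mm above the bench, floor top 5 mm above the bench. Place of the two props, which lie along its length (x). Origin: centre of its underside.
There are look-alikes about, which are no part of the job. What is meant by the shelf is not orange, turquoise or yellow, and is the larger of those in its own colour.

How it is judged:
On the way, in this order (a step that is already met when the one before it is completed fails the run):
1. the cup stands on the wheel and the dish on the plaster bat (horizontal distance between cup and wheel below 0.015 m and z of cup in the frame of wheel between 0.022 and 0.03 m and horizontal distance between dish and bat below 0.015 m and z of dish in the frame of bat between 0.016 and 0.024 m), for 0.2 s.
2. the kiln shelf lies across the battens of its rest (horizontal distance between shelf and rest below 0.015 m and z of shelf in the frame of rest between 0.016 and 0.024 m and angle between the y axis of shelf and the y axis of rest, either way round below 0.2 rad), for 0.2 s.
3. both props are off the slab at the same time, side by side in one grasp (height (world z) of each of prop_a, prop_b above 0.03 m and distance between prop_a and prop_b below 0.05 m and angle between the x axis of prop_a and the x axis of prop_b, either way round below 0.3 rad), for 0.2 s.
At the end, for the whole second after the job is handed in: Cup on the wheel, dish on the plaster bat, shelf on both battens: each within 15 mm of the middle, shelf within 0.2 rad of lengthwise; both props flat on the tray floor, lengthwise within 0.3 rad, centres within 35 mm of each other; all level within 0.1 rad, released, at rest (all of step 1 and all of step 2 and z of prop_a in the frame of tray between 0.001 and 0.009 m and x of prop_a in the frame of tray between -0.018 and 0.018 m and y of prop_a in the frame of tray between -0.042 and 0.042 m and angle between the x axis of each of prop_a, prop_b and the x axis of tray, either way round below 0.3 rad and z of prop_b in the frame of tray between 0.001 and 0.009 m and x of prop_b in the frame of tray between -0.018 and 0.018 m and y of prop_b in the frame of tray between -0.042 and 0.042 m and horizontal distance between prop_a and prop_b below 0.035 m and angle between each of cup, dish, shelf, prop_a, prop_b's own z axis and vertical below 0.1 rad and linear speed of each of cup, dish, shelf, prop_a, prop_b below 0.02 m/s and angular speed of each of cup, dish, shelf, prop_a, prop_b below 0.2 rad/s); the robot touches nothing.
It fails at once if one of the five things is dropped (falls freely more than about 25 mm) ((linear speed of cup above 0.7 m/s and contact force between the fingers and cup below 0.05 N) or (linear speed of dish above 0.7 m/s and contact force between the fingers and dish below 0.05 N) or (linear speed of shelf above 0.7 m/s and contact force between the fingers and shelf below 0.05 N) or (linear speed of prop_a above 0.7 m/s and contact force between the fingers and prop_a below 0.05 N) or (linear speed of prop_b above 0.7 m/s and contact force between the fingers and prop_b below 0.05 N)).
It fails at once if the cup or the dish is tipped over (angle between any of cup, dish's own z axis and vertical above 0.6 rad).
It also fails if it takes over 122 s, if anything falls off the work surface, if the arm or the gripper's body presses on something with over 40 N, if the wrist force passes 120 N, or if a joint passes its speed limit or range.

## Robot

A 6-joint arm with a two-finger parallel gripper is mounted at the origin on the work surface. World frame = base frame: x ahead of the robot, y to its left, z up, the work surface at z = 0. Lengths are in m, angles in rad, forces in N, time in s.
With the tool pointing down it reaches from about 0.35 to 0.85 m from the base axis. Payload 8.1 kg.
Tool frame: the origin (TCP) lies midway between the tips of the shut fingers; the grasp point (between the pads) lies 19 mm behind it; z points along the fingers, y is the line along which they close (so a half turn about z gives the same grasp; the last joint's range is limited). The gripper opens to 93 mm and grips with 3 to 60 N. Pads are 15 mm wide; open, the fingers measure 128 mm over their backs; the gripper's body (75 mm by 188 mm) begins 65 mm behind the grasp point.
Start: joints at [-1.223, 0.13, 1.488, -0, 1.523, -0.085], TCP at [0.252, -0.545, 0.219] pointing down, gripper open.
Joint ranges: [-2.96, 2.96], [-0.89, 2.26], [0.02, 2.5], [-1.34, 4.48], [0, 2.73], [-2.66, 2.66]. Speed limits (rad/s): [2.39, 2.39, 2.79, 3.14, 3.14, 3.14].

## Interface

Orientations are given as a rotation vector (axis times angle).
In Python, from station import * gives the robot as it stands.
- The arm moves only by the tool send_rows, never from a script. Its argument "targets" is a list of rows, each an object of numbers: "dx", "dy", "dz": the shift along the tool's x, y, z in m; "rx", "ry", "rz": the turn, a rotation vector about the tool's x, y, z in rad; "gripper": the opening, from 0 (shut) to 1 (fully open). In form: [{"dx": .., "dy": .., "dz": .., "rx": .., "ry": .., "rz": .., "gripper": ..}, ...]. A call has 1 to 12 rows; each row is the pose to reach, as a shift and turn from the pose commanded when the call began, along the tool's axes at that moment; what a row does not reach only later rows make up. A row lasts 1/10 s, in which the tool goes at most 50 mm and 8.59 degrees, less where a joint would pass 70% of its speed; a pose out of reach is approached as far as the arm can. A call with a gripper value outside its range is refused whole. The fingers move at their own pace and stop on an object; the grip force is fixed at half the most. Time passes only in rows, so rows that repeat a pose let the fingers close. It gives the time, the measured TCP pose, the force, the opening and the grip force at its end, in the units of the state.
- sense(): the state, without advancing time (a new reading comes with each control period).
- get_image(name): name is "scene" or "top"; returns a dict with "pixels" (400x640x3 uint8, red, green, blue), "fovy" (degrees; the focal length in pixels is half the picture's height over the tangent of half this angle, whatever the lens; pixels are square), "cx", "cy" (the principal point, pixels), "extrinsics" (4x4, takes a point from camera to world coordinates). Camera axes: x right, y up, looking along -z (the intrinsics and any distortion apply to the point x, -y, -z); pixel columns grow to the right and rows downward; lengths in m; the calibration is good to about 2 mm. A picture is of the moment at which its call begins. There is no depth.
- finish_job(): hands the job in; it is judged then, once.
The state is a dict: "clock": time; "qpos": joint angles; "joint_velocities": joint speeds; "tau": joint torques, N m; "position": TCP position; "eef_rot": TCP orientation; "ft_force": force on the tool from outside, world axes, zero at the start; "moment": the same for the moment, N m; "width": opening from 0.0 (shut) to 1.0 (fully open); "grip_force": force on a finger pad.
Only numpy, scipy, OpenCV 4.12 (cv2) and the standard library are available. Lean on these libraries where they do the work, as an engineer would, in place of code of your own. Each camera call takes 0.05 s, during which the arm holds its last target. There are 200 camera calls.

## Working session

There is one attempt and no reset: what is moved stays moved. The work goes in short steps, Python scripts to look and compute and a tool call to move; the robot and the scene stay as the last step left them, time stands still between calls to the robot, and variables do not carry over. Pictures are saved under pics/ and viewed, at most 14 in all, crops included, and the job is handed in when it is done.

Besides the shell and the picture viewer there is one more tool, called by a JSON object that holds its "name" and its "arguments", one argument or row to a line. send_rows: Moves the arm, as the interface text tells. Its arguments: {"type":"object","properties":{"targets":{"type":"array"}},"required":["targets"]}

```bash
mkdir -p pics; ls
cat > h.py <<'E'
from station import *
import numpy as np, cv2
def snap(n,f):
    d=get_image(n); cv2.imwrite('pics/'+f+'.png',d['pixels'][:,:,::-1]); np.save('pics/'+f+'.npy',d,allow_pickle=True); return d
def load(f): return np.load('pics/'+f+'.npy',allow_pickle=True).item()
def ray(d,u,v,z):
    F=d['pixels'].shape[0]/2/np.tan(np.radians(d['fovy'])/2)
    E=np.array(d['extrinsics']); r=E[:3,:3]@np.array([(u-d['cx'])/F,-(v-d['cy'])/F,-1]); o=E[:3,3]
    return o+r*(z-o[2])/r[2]
def proj(d,p):
    F=d['pixels'].shape[0]/2/np.tan(np.radians(d['fovy'])/2)
    E=np.array(d['extrinsics']); c=E[:3,:3].T@(np.array(p)-E[:3,3]); return d['cx']+F*c[0]/-c[2], d['cy']-F*c[1]/-c[2]
E
python3 - <<'E'
from h import *
for n in ('top','scene'):
    d=snap(n,n+'0'); print({k:v for k,v in d.items() if k!='pixels'})
print(sense())
E
```

```text
pics
{'fovy': 51.337758612919906, 'cx': 318.9011941856021, 'cy': 199.33333297592614, 'extrinsics': array([[-0.00845736,  0.98916209, -0.14658388,  0.41276776],
       [-0.99979416, -0.00566106,  0.01948315, -0.00334448],
       [ 0.01844217,  0.14671849,  0.98900636,  1.12647308],
       [ 0.        ,  0.        ,  0.        ,  1.        ]])}
{'fovy': 44.98359542529232, 'cx': 310.2629266987542, 'cy': 198.3455565355044, 'extrinsics': array([[ 0.43420243, -0.60602235,  0.66648718,  1.38084408],
       [ 0.90072684,  0.28171041, -0.33065148, -0.40072398],
       [ 0.01262581,  0.74389257,  0.66817994,  0.89544299],
       [ 0.        ,  0.        ,  0.        ,  1.        ]])}
{'clock': 0.1, 'qpos': array([-1.22340295e+00,  1.31054060e-01,  1.48917021e+00, -6.26579614e-05,
        1.52302142e+00, -8.54146194e-02]), 'joint_velocities': array([-0.00034695,  0.00023922, -0.00291979,  0.00183947,  0.00049322,
        0.00089421]), 'tau': array([ 1.91504070e-03, -5.61339390e+01, -4.93094766e+01,  7.71362381e-02,
        2.90601369e-02, -6.38388269e-05]), 'position': array([ 0.25146561, -0.54418732,  0.21771132]), 'eef_rot': array([-3.06672409e+00, -6.74213803e-01,  4.36391086e-04]), 'ft_force': array([-0.14734098, -0.13074683,  0.44835671]), 'moment': array([-0.00189038,  0.02500129,  0.00186661]), 'grip_force': 0.0, 'width': 0.9983915296764725}
```

View pics/top0.png

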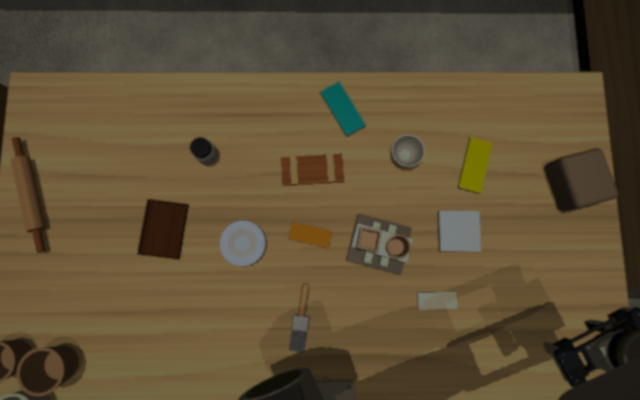

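View pics/scene0.png

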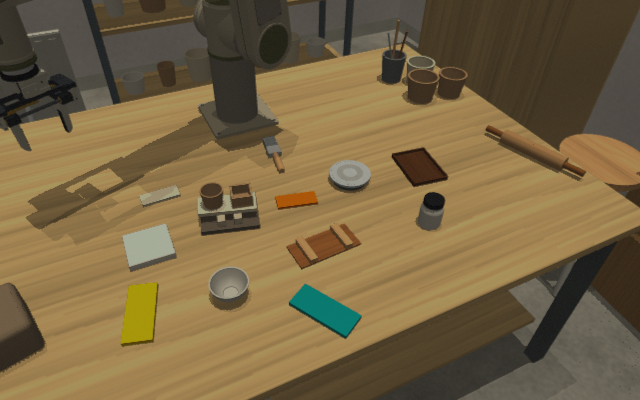

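The top view shows the stack at about (380,244), with the dish at (368,239) and the cup at (397,246). The wheel is at (243,243), the bat at (460,231), the rest at (312,169) and the tray at (163,229).

Shelf candidates:
- Pale plate on the stack at (380,244).
- Small pale plate at (437,301), which is smaller.
- Yellow at (476,165), turquoise at (343,109) and orange at (311,235), all ruled out by colour.

I choose the pale plate on the stack and will check it in one close crop.

Run:
```python
from h import *
t=load('top0');s=load('scene0')
a=cv2.resize(t['pixels'][205:285,335:425],None,fx=4.4,fy=4.4,interpolation=cv2.INTER_CUBIC)
b=cv2.resize(s['pixels'][175:240,185:275],None,fx=4.4,fy=4.4,interpolation=cv2.INTER_CUBIC)
b=cv2.copyMakeBorder(b,0,a.shape[0]-b.shape[0],0,0,0)
o=np.clip(np.hstack([a,b]).astype(float)*1.5,0,255).astype(np.uint8)
cv2.imwrite('pics/crop1.png',o[:,:,::-1])
H=cv2.cvtColor(t['pixels'],cv2.COLOR_RGB2HSV)
for n,(u,v) in dict(stack=(380,244),slab=(352,243),slab2=(385,266),shelf=(382,250),wheel=(243,243),wheelr=(228,232),bat=(460,231),rest=(312,169),bat1=(294,170),tray=(163,229),wood=(270,200),wood2=(430,200),dish=(368,239)).items(): print(n,t['pixels'][v,u],H[v,u])
```

```text
stack [116 119 107] [ 38  26 119]
slab [94 96 88] [38 21 96]
slab2 [89 87 74] [26 43 89]
shelf [119 125 114] [ 46  22 125]
wheel [119 125 132] [106  25 132]
wheelr [118 124 131] [106  25 131]
bat [119 124 124] [ 90  10 124]
rest [94 54 26] [ 12 184  94]
bat1 [120  99  61] [ 19 125 120]
tray [47 24  9] [ 12 206  47]
wood [116  94  59] [ 18 125 116]
wood2 [118  96  61] [ 18 123 118]
dish [120  94  68] [ 15 111 120]
```

View pics/crop1.png

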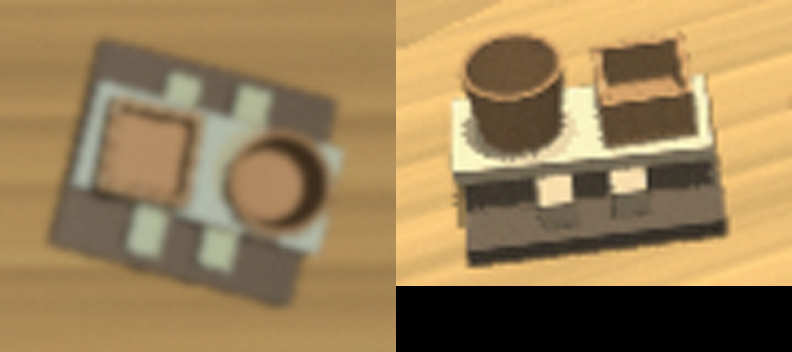

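The crop confirms it: the pale shelf sits on two props on the slab, with the dish at its left end and the cup at its right end. Now I'll measure the positions.

```bash
cat >> h.py <<'E'
def comp(m,u,v,r=None,close=0):
    m=m.astype(np.uint8)
    if close: m=cv2.morphologyEx(m,cv2.MORPH_CLOSE,np.ones((close,close),np.uint8))
    n,l=cv2.connectedComponents(m); k=l[v,u]
    c,_=cv2.findContours((l==k).astype(np.uint8),cv2.RETR_EXTERNAL,cv2.CHAIN_APPROX_NONE)
    return max(c,key=len)[:,0]
def wpts(d,c,z): return np.array([ray(d,u,v,z)[:2] for u,v in c],np.float32)
def rect(d,c,z):
    (x,y),(w,h),a=cv2.minAreaRect(wpts(d,c,z)*1000)
    return np.round([x,y,w,h,a],1)
E
python3 - <<'E'
from h import *
t=load('top0')
H=cv2.cvtColor(t['pixels'],cv2.COLOR_RGB2HSV).astype(int);h,s,v=H[...,0],H[...,1],H[...,2]
low=s<75
c=comp(low,352,243,close=5); print('slab z15',rect(t,c,.015))
c=comp(low,460,231); print('bat',rect(t,c,.02))
c=comp(low,243,243,close=5); p=wpts(t,c,.026)*1000; print('wheel',cv2.minEnclosingCircle(p),p.mean(0))
c=comp((s>150),312,169,close=7); print('rest',rect(t,c,.008), len(c))
c=comp((v<75),163,229,close=5); print('tray',rect(t,c,.012))
sub=np.zeros_like(low); 
br=(s>80)
q=np.array([(100,82),(343,148),(318,253),(73,187)])/4.4+[335,205]-.4
m=np.zeros(s.shape,np.uint8); cv2.fillPoly(m,[q.round().astype(int)],1)
print('shelf',wpts(t,q,.047)*1000, rect(t,q,.047))
c=comp((br|(v<75))&cv2.dilate(m,np.ones((3,3))).astype(bool),366,239,close=3); print('dish',rect(t,c,.081))
cc=(np.array([[278,181]])/4.4+[335,205]-.4); print('cup',wpts(t,cc,.095)*1000)
dd=(np.array([[150,152]])/4.4+[335,205]-.4); print('dish',wpts(t,dd,.081)*1000)
ps=np.array([(185,90),(253,102),(146,235),(218,252)])/4.4+[335,205]-.4;print('props',wpts(t,ps,.035)*1000)
sm=load('scene0'); print(sense()['eef_rot'])
E
```

```text
slab z15 [ 455.9 -189.9  158.   123.3   75. ]
bat [ 490.7 -399.9  114.3  109.8   89.5]
wheel ((461.997314453125, 176.99041748046875), 61.68482971191406) [461.19943 177.17886]
rest [662.6  -7.3  78.1  79.3   3.2] 108
tray [502.1 390.5 113.7 148.4  82.8]
shelf [[ 509.2383  -124.1964 ]
 [ 469.20767 -267.06506]
 [ 408.0552  -249.81885]
 [ 447.57672 -106.95821]] [ 458.4 -187.   148.4   64.    74.4]
dish [ 462.6 -144.1   79.7   60.9   75.6]
cup [[ 448.47565 -217.86351]]
dish [[ 465.98026 -148.08557]]
props [[ 505.1631  -176.42468]
 [ 497.68765 -217.03307]
 [ 419.3989  -150.80649]
 [ 409.09213 -193.21869]]
[-3.06672409e+00 -6.74213803e-01  4.36391086e-04]
```

```bash
cat >> h.py <<'E'
from scipy.spatial.transform import Rotation as R
def go(x,y,z,ydeg,base=None):
    # mm target, ydeg: world direction of closing line (mod 180); prints shift in tool axes from present pose
    st=sense(); r=R.from_rotvec(st['eef_rot']); M=r.as_matrix()
    d=M.T@(np.array([x,y,z])/1000-st['position'])
    cur=np.degrees(np.arctan2(M[1,1],M[0,1])); w=(ydeg-cur+90)%180-90
    # desired: exactly vertical
    a=np.radians(cur+w); Y=np.array([np.cos(a),np.sin(a),0]); Z=np.array([0,0,-1.]); X=np.cross(Y,Z)
    rv=(r.inv()*R.from_matrix(np.c_[X,Y,Z])).as_rotvec()
    print('t',round(st['clock'],2),'pos',st['position'].round(4),'yaw',cur.round(1),'q',st['qpos'].round(2),'w',round(st['width'],3),'gf',round(st['grip_force'],1),'F',st['ft_force'].round(1))
    print('  d',d.round(4),'rv',rv.round(3))
E
python3 - <<'E'
from h import *
t=load('top0');s=load('scene0')
print('cup scene',ray(s,211.4,189.8,.095)*1000)
q=np.array([(593,47),(683,37),(695,92),(601,103)])-[396,0]; q=q/4.4+[185,175]-.4
print('dish scene',wpts(s,q,.081)*1000,wpts(s,q,.081).mean(0))
H=cv2.cvtColor(t['pixels'],cv2.COLOR_RGB2HSV).astype(int);S=H[...,1]
m=np.zeros_like(S,bool); m[145:195,272:352]=True
y,x=np.where((S>150)&m); print('rest',rect(t,np.c_[x,y],.006))
H=cv2.cvtColor(s['pixels'],cv2.COLOR_RGB2HSV).astype(int);S=H[...,1]
go(448.5,-218,150,-15.6)
E
```

```text
cup scene [ 448.36699343 -216.57868278   95.        ]
dish scene [[ 434.355   -165.93533]
 [ 448.02652 -114.72182]
 [ 497.11533 -125.66495]
 [ 483.3934  -177.69354]] [ 0.46572256 -0.14600392]
rest [662.9  -7.1  78.1 168.3   3. ]
t 0.1 pos [ 0.2515 -0.5442  0.2177] yaw -65.2 q [-1.22  0.13  1.49 -0.    1.52 -0.09] w 0.998 gf 0.0 F [-0.1 -0.1  0.4]
  d [ 0.3157 -0.2134  0.0681] rv [-0.002 -0.001 -0.866]
```

{"name": "send_rows", "arguments": {
  "targets": [
    {"dx":0.316,"dy":-0.213,"dz":0.03,"rz":-0.866,"gripper":1},
    {"dx":0.316,"dy":-0.213,"dz":0.03,"rz":-0.866,"gripper":1},
    {"dx":0.316,"dy":-0.213,"dz":0.03,"rz":-0.866,"gripper":1},
    {"dx":0.316,"dy":-0.213,"dz":0.03,"rz":-0.866,"gripper":1},
    {"dx":0.316,"dy":-0.213,"dz":0.03,"rz":-0.866,"gripper":1},
    {"dx":0.316,"dy":-0.213,"dz":0.03,"rz":-0.866,"gripper":1},
    {"dx":0.316,"dy":-0.213,"dz":0.03,"rz":-0.866,"gripper":1},
    {"dx":0.316,"dy":-0.213,"dz":0.03,"rz":-0.866,"gripper":1},
    {"dx":0.316,"dy":-0.213,"dz":0.068,"rz":-0.866,"gripper":1},
    {"dx":0.316,"dy":-0.213,"dz":0.068,"rz":-0.866,"gripper":1},
    {"dx":0.316,"dy":-0.213,"dz":0.068,"rz":-0.866,"gripper":1},
    {"dx":0.316,"dy":-0.213,"dz":0.068,"rz":-0.866,"gripper":1}
  ]
}}

```text
invalid input
```

Run:
```python
from h import *
go(448.5,-217.5,59,-15.6)
```

```text
t 0.1 pos [ 0.2515 -0.5442  0.2177] yaw -65.2 q [-1.22  0.13  1.49 -0.    1.52 -0.09] w 0.998 gf 0.0 F [-0.1 -0.1  0.4]
  d [ 0.3159 -0.2137  0.1591] rv [-0.002 -0.001 -0.866]
```

{"name": "send_rows", "arguments": {
  "targets": [
    {"dx":0.316,"dy":-0.213,"dz":0.03,"rx":0,"ry":0,"rz":-0.866,"gripper":1},
    {"dx":0.316,"dy":-0.213,"dz":0.03,"rx":0,"ry":0,"rz":-0.866,"gripper":1},
    {"dx":0.316,"dy":-0.213,"dz":0.03,"rx":0,"ry":0,"rz":-0.866,"gripper":1},
    {"dx":0.316,"dy":-0.213,"dz":0.03,"rx":0,"ry":0,"rz":-0.866,"gripper":1},
    {"dx":0.316,"dy":-0.213,"dz":0.03,"rx":0,"ry":0,"rz":-0.866,"gripper":1},
    {"dx":0.316,"dy":-0.213,"dz":0.03,"rx":0,"ry":0,"rz":-0.866,"gripper":1},
    {"dx":0.316,"dy":-0.213,"dz":0.03,"rx":0,"ry":0,"rz":-0.866,"gripper":1},
    {"dx":0.316,"dy":-0.213,"dz":0.03,"rx":0,"ry":0,"rz":-0.866,"gripper":1},
    {"dx":0.316,"dy":-0.213,"dz":0.068,"rx":0,"ry":0,"rz":-0.866,"gripper":1},
    {"dx":0.316,"dy":-0.213,"dz":0.068,"rx":0,"ry":0,"rz":-0.866,"gripper":1},
    {"dx":0.316,"dy":-0.213,"dz":0.068,"rx":0,"ry":0,"rz":-0.866,"gripper":1}
  ]
}}

```text
clock: 1.2
position: [0.4481, -0.2184, 0.15]
eef_rot: [-2.5, -1.898, 0.002]
ft_force: [0.4, -0.5, 0.5]
width: 0.999
grip_force: 0.0
```

Run:
```python
from h import *
go(448.5,-217.5,59,-15.6)
```

```text
t 1.2 pos [ 0.4481 -0.2184  0.15  ] yaw -15.6 q [-0.56 -0.1   1.85 -0.    1.4  -0.28] w 0.999 gf 0.0 F [ 0.4 -0.5  0.5]
  d [0.0009 0.0004 0.091 ] rv [-0.003 -0.001  0.   ]
```

{"name": "send_rows", "arguments": {
  "targets": [
    {"dx":0.001,"dy":0,"dz":0.03,"rx":0,"ry":0,"rz":0,"gripper":1},
    {"dx":0.001,"dy":0,"dz":0.06,"rx":0,"ry":0,"rz":0,"gripper":1},
    {"dx":0.001,"dy":0,"dz":0.08,"rx":0,"ry":0,"rz":0,"gripper":1},
    {"dx":0.001,"dy":0,"dz":0.09,"rx":0,"ry":0,"rz":0,"gripper":1},
    {"dx":0.001,"dy":0,"dz":0.09,"rx":0,"ry":0,"rz":0,"gripper":1},
    {"dx":0.001,"dy":0,"dz":0.09,"rx":0,"ry":0,"rz":0,"gripper":0.3},
    {"dx":0.001,"dy":0,"dz":0.09,"rx":0,"ry":0,"rz":0,"gripper":0.3},
    {"dx":0.001,"dy":0,"dz":0.09,"rx":0,"ry":0,"rz":0,"gripper":0.3},
    {"dx":0.001,"dy":0,"dz":0.09,"rx":0,"ry":0,"rz":0,"gripper":0.3},
    {"dx":0.001,"dy":0,"dz":0.09,"rx":0,"ry":0,"rz":0,"gripper":0.3}
  ]
}}

```text
clock: 2.2
position: [0.4496, -0.2179, 0.0612]
eef_rot: [2.502, 1.9, 0.0]
ft_force: [-2.8, 1.4, 6.1]
width: 0.639
grip_force: 30.0
```

Run:
```python
from h import *
go(461.5,177,150,-15.6)
```

```text
t 2.2 pos [ 0.4496 -0.2179  0.0612] yaw -15.6 q [-0.55 -0.    1.93 -0.    1.22 -0.28] w 0.639 gf 30.0 F [-2.8  1.4  6.1]
  d [ 0.3836 -0.0945 -0.089 ] rv [0. 0. 0.]
```

{"name": "send_rows", "arguments": {
  "targets": [
    {"dx":0,"dy":0,"dz":-0.01,"rx":0,"ry":0,"rz":0,"gripper":0.3},
    {"dx":0,"dy":0,"dz":-0.03,"rx":0,"ry":0,"rz":0,"gripper":0.3},
    {"dx":0,"dy":0,"dz":-0.055,"rx":0,"ry":0,"rz":0,"gripper":0.3},
    {"dx":0,"dy":0,"dz":-0.075,"rx":0,"ry":0,"rz":0,"gripper":0.3},
    {"dx":0.01,"dy":-0.0025,"dz":-0.089,"rx":0,"ry":0,"rz":0,"gripper":0.3},
    {"dx":0.03,"dy":-0.0075,"dz":-0.089,"rx":0,"ry":0,"rz":0,"gripper":0.3},
    {"dx":0.06,"dy":-0.015,"dz":-0.089,"rx":0,"ry":0,"rz":0,"gripper":0.3},
    {"dx":0.1,"dy":-0.025,"dz":-0.089,"rx":0,"ry":0,"rz":0,"gripper":0.3},
    {"dx":0.14,"dy":-0.035,"dz":-0.089,"rx":0,"ry":0,"rz":0,"gripper":0.3},
    {"dx":0.18,"dy":-0.045,"dz":-0.089,"rx":0,"ry":0,"rz":0,"gripper":0.3},
    {"dx":0.21,"dy":-0.052,"dz":-0.089,"rx":0,"ry":0,"rz":0,"gripper":0.3},
    {"dx":0.22,"dy":-0.055,"dz":-0.089,"rx":0,"ry":0,"rz":0,"gripper":0.3}
  ]
}}

```text
clock: 3.4
position: [0.455, 0.0121, 0.1497]
eef_rot: [-2.499, -1.903, -0.001]
ft_force: [0.5, -1.3, -0.9]
width: 0.632
grip_force: 30.0
```

Run:
```python
from h import *
go(461.5,177,80,-15.6)
snap('scene','s1')
cv2.imwrite('pics/s1c.png',cv2.resize(load('s1')['pixels'][110:240,150:400][:,:,::-1],None,fx=3,fy=3,interpolation=cv2.INTER_CUBIC))
```

```text
t 3.4 pos [0.455  0.0121 0.1497] yaw -15.4 q [-0.09 -0.23  1.96  0.    1.41  0.18] w 0.632 gf 30.0 F [ 0.5 -1.3 -0.9]
  d [ 0.1607 -0.0376  0.0699] rv [-0.    -0.001  0.003]
```

View pics/s1c.png

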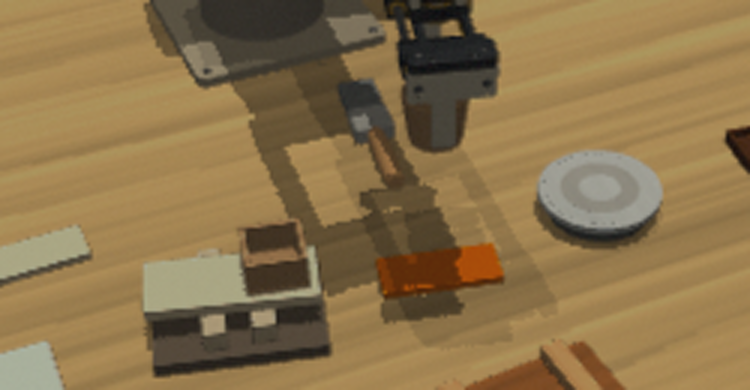

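The cup hangs upright in the gripper at crop (435,110). The wheel is ahead at crop (600,190).

{"name": "send_rows", "arguments": {
  "targets": [
    {"dx":0.03,"dy":-0.007,"dz":0,"rx":0,"ry":0,"rz":0,"gripper":0.3},
    {"dx":0.07,"dy":-0.016,"dz":0,"rx":0,"ry":0,"rz":0,"gripper":0.3},
    {"dx":0.11,"dy":-0.026,"dz":0,"rx":0,"ry":0,"rz":0,"gripper":0.3},
    {"dx":0.14,"dy":-0.033,"dz":0.015,"rx":0,"ry":0,"rz":0,"gripper":0.3},
    {"dx":0.155,"dy":-0.037,"dz":0.035,"rx":0,"ry":0,"rz":0,"gripper":0.3},
    {"dx":0.161,"dy":-0.038,"dz":0.055,"rx":0,"ry":0,"rz":0,"gripper":0.3},
    {"dx":0.161,"dy":-0.038,"dz":0.07,"rx":0,"ry":0,"rz":0,"gripper":0.3},
    {"dx":0.161,"dy":-0.038,"dz":0.085,"rx":0,"ry":0,"rz":0,"gripper":0.3},
    {"dx":0.161,"dy":-0.038,"dz":0.095,"rx":0,"ry":0,"rz":0,"gripper":0.3},
    {"dx":0.161,"dy":-0.038,"dz":0.1,"rx":0,"ry":0,"rz":0,"gripper":0.3},
    {"dx":0.161,"dy":-0.038,"dz":0.104,"rx":0,"ry":0,"rz":0,"gripper":0.3}
  ]
}}

```text
clock: 4.55
position: [0.4625, 0.1737, 0.0455]
eef_rot: [2.503, 1.899, -0.0]
ft_force: [0.4, 0.1, -0.6]
width: 0.629
grip_force: 30.0
```

Run:
```python
from h import *
go(461.5,177,41,-15.6)
```

```text
t 4.55 pos [0.4625 0.1737 0.0455] yaw -15.6 q [ 0.26  0.    1.95 -0.    1.19  0.53] w 0.629 gf 30.0 F [ 0.4  0.1 -0.6]
  d [ 0.0029 -0.0018  0.0045] rv [ 0.  0. -0.]
```

{"name": "send_rows", "arguments": {
  "targets": [
    {"dx":0.003,"dy":-0.002,"dz":0.002,"rx":0,"ry":0,"rz":0,"gripper":0.3},
    {"dx":0.003,"dy":-0.002,"dz":0.004,"rx":0,"ry":0,"rz":0,"gripper":0.3},
    {"dx":0.003,"dy":-0.002,"dz":0.006,"rx":0,"ry":0,"rz":0,"gripper":0.3},
    {"dx":0.003,"dy":-0.002,"dz":0.006,"rx":0,"ry":0,"rz":0,"gripper":0.3}
  ]
}}

```text
clock: 4.95
position: [0.4616, 0.1778, 0.0403]
eef_rot: [2.502, 1.9, 0.002]
ft_force: [0.1, 0.3, 2.0]
width: 0.629
grip_force: 30.0
```

{"name": "send_rows", "arguments": {
  "targets": [
    {"dx":0,"dy":0,"dz":0.0005,"rx":0,"ry":0,"rz":0,"gripper":0.3},
    {"dx":0,"dy":0,"dz":0.0005,"rx":0,"ry":0,"rz":0,"gripper":0.7},
    {"dx":0,"dy":0,"dz":0,"rx":0,"ry":0,"rz":0,"gripper":1},
    {"dx":0,"dy":0,"dz":0,"rx":0,"ry":0,"rz":0,"gripper":1},
    {"dx":0,"dy":0,"dz":0,"rx":0,"ry":0,"rz":0,"gripper":1},
    {"dx":0,"dy":0,"dz":0,"rx":0,"ry":0,"rz":0,"gripper":1},
    {"dx":0,"dy":0,"dz":-0.03,"rx":0,"ry":0,"rz":0,"gripper":1},
    {"dx":0,"dy":0,"dz":-0.07,"rx":0,"ry":0,"rz":0,"gripper":1},
    {"dx":0,"dy":0,"dz":-0.11,"rx":0,"ry":0,"rz":0,"gripper":1},
    {"dx":0,"dy":0,"dz":-0.11,"rx":0,"ry":0,"rz":0,"gripper":1}
  ]
}}

```text
clock: 5.95
position: [0.465, 0.1787, 0.1563]
eef_rot: [2.499, 1.897, 0.015]
ft_force: [0.7, -0.2, 0.8]
width: 0.999
grip_force: 0.0
```

Run:
```python
from h import *
go(466,-147,130,-15.6)
```

```text
t 5.95 pos [0.465  0.1787 0.1563] yaw -15.6 q [ 0.26 -0.12  1.85  0.    1.4   0.54] w 0.999 gf 0.0 F [ 0.7 -0.2  0.8]
  d [-0.3136  0.0882  0.0254] rv [ 0.009 -0.005  0.   ]
```

{"name": "send_rows", "arguments": {
  "targets": [
    {"dx":-0.04,"dy":0.011,"dz":0.0,"rx":0,"ry":0,"rz":0,"gripper":1},
    {"dx":-0.085,"dy":0.024,"dz":0.0,"rx":0,"ry":0,"rz":0,"gripper":1},
    {"dx":-0.13,"dy":0.037,"dz":0.0,"rx":0,"ry":0,"rz":0,"gripper":1},
    {"dx":-0.175,"dy":0.049,"dz":0.0,"rx":0,"ry":0,"rz":0,"gripper":1},
    {"dx":-0.22,"dy":0.062,"dz":0.0,"rx":0,"ry":0,"rz":0,"gripper":1},
    {"dx":-0.265,"dy":0.075,"dz":0.0,"rx":0,"ry":0,"rz":0,"gripper":1},
    {"dx":-0.295,"dy":0.083,"dz":0.01,"rx":0,"ry":0,"rz":0,"gripper":1},
    {"dx":-0.3135,"dy":0.088,"dz":0.025,"rx":0,"ry":0,"rz":0,"gripper":1},
    {"dx":-0.3135,"dy":0.088,"dz":0.035,"rx":0,"ry":0,"rz":0,"gripper":1},
    {"dx":-0.3135,"dy":0.088,"dz":0.035,"rx":0,"ry":0,"rz":0,"gripper":1}
  ]
}}

```text
clock: 6.95
position: [0.4601, -0.1473, 0.1123]
eef_rot: [-2.5, -1.896, 0.003]
ft_force: [0.1, -0.0, -0.2]
width: 1.001
grip_force: 0.0
```

Run:
```python
from h import *
go(466,-147,52,-15.6)
a=snap('scene','s2');b=snap('top','t2')
o=np.hstack([cv2.resize(a['pixels'][130:230,180:400],(396,300-120)),cv2.resize(b['pixels'][200:290,200:400],(396,178))[:180] if 0 else cv2.resize(b['pixels'][200:290,200:400],(400,180))])
cv2.imwrite('pics/c2.png',np.clip(o*1.4,0,255)[:,:,::-1])
H=cv2.cvtColor(b['pixels'],cv2.COLOR_RGB2HSV).astype(int)
m=(H[...,1]>70); m[:, :222]=0; m[:,264:]=0; m[:222]=0; m[265:]=0
c=comp(m,243,243,close=5); p=wpts(b,c,.074)*1000; print('cup?',p.min(0),p.max(0),p.mean(0))
```

```text
t 6.95 pos [ 0.4601 -0.1473  0.1123] yaw -15.7 q [-0.42 -0.11  1.93  0.    1.33 -0.14] w 1.001 gf 0.0 F [ 0.1 -0.  -0.2]
  d [0.0018 0.0059 0.0603] rv [-0.004 -0.001 -0.001]
cup? [434.16858 144.80998] [489.2667  200.15736] [462.09918 172.97772][ WARN:0@1.130] global loadsave.cpp:1063 imwrite_ Unsupported depth image for selected encoder is fallbacked to CV_8U.
```

View pics/c2.png

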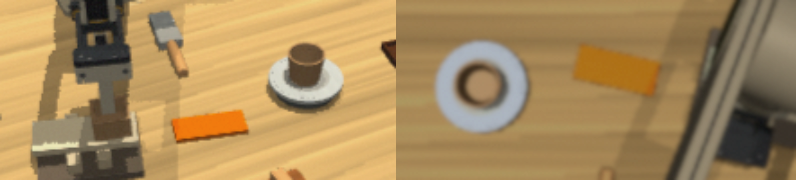

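The cup stands upright on the wheel, about 4 mm off its middle (right crop, (482,85)). Now the dish.

{"name": "send_rows", "arguments": {
  "targets": [
    {"dx":0.002,"dy":0.006,"dz":0.0,"rx":0,"ry":0,"rz":0,"gripper":1},
    {"dx":0.002,"dy":0.006,"dz":0.02,"rx":0,"ry":0,"rz":0,"gripper":1},
    {"dx":0.002,"dy":0.006,"dz":0.045,"rx":0,"ry":0,"rz":0,"gripper":1},
    {"dx":0.002,"dy":0.006,"dz":0.06,"rx":0,"ry":0,"rz":0,"gripper":1},
    {"dx":0.002,"dy":0.006,"dz":0.06,"rx":0,"ry":0,"rz":0,"gripper":1},
    {"dx":0.002,"dy":0.006,"dz":0.06,"rx":0,"ry":0,"rz":0,"gripper":0.3},
    {"dx":0.002,"dy":0.006,"dz":0.06,"rx":0,"ry":0,"rz":0,"gripper":0.3},
    {"dx":0.002,"dy":0.006,"dz":0.06,"rx":0,"ry":0,"rz":0,"gripper":0.3},
    {"dx":0.002,"dy":0.006,"dz":0.06,"rx":0,"ry":0,"rz":0,"gripper":0.3},
    {"dx":0.002,"dy":0.006,"dz":0.06,"rx":0,"ry":0,"rz":0,"gripper":0.3}
  ]
}}

```text
clock: 8.05
position: [0.4682, -0.1478, 0.0552]
eef_rot: [2.502, 1.899, 0.0]
ft_force: [-2.0, 0.6, 0.7]
width: 0.614
grip_force: 0.7
```

Run:
```python
from h import *
go(490.7,-400,120,-15.6)
```

```text
t 8.05 pos [ 0.4682 -0.1478  0.0552] yaw -15.6 q [-0.41 -0.02  1.95  0.    1.21 -0.14] w 0.614 gf 0.7 F [-2.   0.6  0.7]
  d [-0.2369  0.0895 -0.0648] rv [0.001 0.    0.   ]
```

{"name": "send_rows", "arguments": {
  "targets": [
    {"dx":0,"dy":0,"dz":0,"rx":0,"ry":0,"rz":0,"gripper":0.3},
    {"dx":0,"dy":0,"dz":0,"rx":0,"ry":0,"rz":0,"gripper":0.3},
    {"dx":0,"dy":0,"dz":0,"rx":0,"ry":0,"rz":0,"gripper":0.3}
  ]
}}

```text
clock: 8.35
position: [0.468, -0.1477, 0.055]
eef_rot: [2.502, 1.9, 0.0]
ft_force: [-1.7, 2.0, 5.3]
width: 0.58
grip_force: 29.8
```

Run:
```python
from h import *
go(490.7,-400,120,-15.6)
```

```text
t 8.35 pos [ 0.468  -0.1477  0.055 ] yaw -15.6 q [-0.41 -0.02  1.95  0.    1.21 -0.14] w 0.58 gf 29.8 F [-1.7  2.   5.3]
  d [-0.2369  0.0896 -0.065 ] rv [ 0. -0.  0.]
```

{"name": "send_rows", "arguments": {
  "targets": [
    {"dx":0,"dy":0,"dz":-0.01,"rx":0,"ry":0,"rz":0,"gripper":0.3},
    {"dx":0,"dy":0,"dz":-0.03,"rx":0,"ry":0,"rz":0,"gripper":0.3},
    {"dx":-0.01,"dy":0.004,"dz":-0.05,"rx":0,"ry":0,"rz":0,"gripper":0.3},
    {"dx":-0.03,"dy":0.011,"dz":-0.06,"rx":0,"ry":0,"rz":0,"gripper":0.3},
    {"dx":-0.06,"dy":0.023,"dz":-0.065,"rx":0,"ry":0,"rz":-0.05,"gripper":0.3},
    {"dx":-0.1,"dy":0.038,"dz":-0.065,"rx":0,"ry":0,"rz":-0.1,"gripper":0.3},
    {"dx":-0.14,"dy":0.053,"dz":-0.065,"rx":0,"ry":0,"rz":-0.15,"gripper":0.3},
    {"dx":-0.175,"dy":0.066,"dz":-0.065,"rx":0,"ry":0,"rz":-0.2,"gripper":0.3},
    {"dx":-0.205,"dy":0.077,"dz":-0.065,"rx":0,"ry":0,"rz":-0.25,"gripper":0.3},
    {"dx":-0.225,"dy":0.085,"dz":-0.065,"rx":0,"ry":0,"rz":-0.27,"gripper":0.3},
    {"dx":-0.237,"dy":0.0895,"dz":-0.06,"rx":0,"ry":0,"rz":-0.27,"gripper":0.3},
    {"dx":-0.237,"dy":0.0895,"dz":-0.05,"rx":0,"ry":0,"rz":-0.27,"gripper":0.3}
  ]
}}

```text
clock: 9.55
position: [0.4908, -0.4018, 0.1051]
eef_rot: [2.225, 2.215, -0.0]
ft_force: [-0.5, 0.8, -1.4]
width: 0.58
grip_force: 29.8
```

Run:
```python
from h import *
go(490.7,-400,29,0)
```

```text
t 9.55 pos [ 0.4908 -0.4018  0.1051] yaw -0.2 q [-0.77  0.3   1.51 -0.    1.33 -0.76] w 0.58 gf 29.8 F [-0.5  0.8 -1.4]
  d [ 0.0019 -0.0002  0.0761] rv [ 0.001  0.001 -0.004]
```

{"name": "send_rows", "arguments": {
  "targets": [
    {"dx":0.001,"dy":0,"dz":0.015,"rx":0,"ry":0,"rz":0,"gripper":0.3},
    {"dx":0.001,"dy":0,"dz":0.035,"rx":0,"ry":0,"rz":0,"gripper":0.3},
    {"dx":0.001,"dy":0,"dz":0.055,"rx":0,"ry":0,"rz":0,"gripper":0.3},
    {"dx":0.001,"dy":0,"dz":0.065,"rx":0,"ry":0,"rz":0,"gripper":0.3},
    {"dx":0.001,"dy":0,"dz":0.07,"rx":0,"ry":0,"rz":0,"gripper":0.3},
    {"dx":0.001,"dy":0,"dz":0.073,"rx":0,"ry":0,"rz":0,"gripper":0.3},
    {"dx":0.001,"dy":0,"dz":0.075,"rx":0,"ry":0,"rz":0,"gripper":0.3},
    {"dx":0.001,"dy":0,"dz":0.0765,"rx":0,"ry":0,"rz":0,"gripper":0.3},
    {"dx":0.001,"dy":0,"dz":0.0765,"rx":0,"ry":0,"rz":0,"gripper":0.3}
  ]
}}

```text
clock: 10.45
position: [0.4908, -0.3993, 0.0287]
eef_rot: [2.223, 2.219, 0.0]
ft_force: [0.4, 1.1, -1.9]
width: 0.584
grip_force: 29.8
```

{"name": "send_rows", "arguments": {
  "targets": [
    {"dx":0,"dy":0,"dz":0.001,"rx":0,"ry":0,"rz":0,"gripper":0.3},
    {"dx":0,"dy":0,"dz":0.002,"rx":0,"ry":0,"rz":0,"gripper":0.3},
    {"dx":0,"dy":0,"dz":0.002,"rx":0,"ry":0,"rz":0,"gripper":0.3}
  ]
}}

```text
clock: 10.75
position: [0.4909, -0.3995, 0.028]
eef_rot: [2.223, 2.218, -0.0]
ft_force: [-4.0, 2.3, 10.3]
width: 0.578
grip_force: 29.8
```

Contact with the bat. Release and rise.

{"name": "send_rows", "arguments": {
  "targets": [
    {"dx":0,"dy":0,"dz":0.001,"rx":0,"ry":0,"rz":0,"gripper":0.7},
    {"dx":0,"dy":0,"dz":0.001,"rx":0,"ry":0,"rz":0,"gripper":1},
    {"dx":0,"dy":0,"dz":0,"rx":0,"ry":0,"rz":0,"gripper":1},
    {"dx":0,"dy":0,"dz":0,"rx":0,"ry":0,"rz":0,"gripper":1},
    {"dx":0,"dy":0,"dz":0,"rx":0,"ry":0,"rz":0,"gripper":1},
    {"dx":0,"dy":0,"dz":-0.03,"rx":0,"ry":0,"rz":0,"gripper":1},
    {"dx":0,"dy":0,"dz":-0.07,"rx":0,"ry":0,"rz":0,"gripper":1},
    {"dx":0,"dy":0,"dz":-0.11,"rx":0,"ry":0,"rz":0,"gripper":1},
    {"dx":0.06,"dy":0,"dz":-0.15,"rx":0,"ry":0,"rz":0,"gripper":1},
    {"dx":0.06,"dy":-0.05,"dz":-0.15,"rx":0,"ry":0,"rz":0,"gripper":1},
    {"dx":0.06,"dy":-0.1,"dz":-0.15,"rx":0,"ry":0,"rz":0,"gripper":1},
    {"dx":0.06,"dy":-0.1,"dz":-0.15,"rx":0,"ry":0,"rz":0,"gripper":1}
  ]
}}

```text
clock: 11.95
position: [0.3866, -0.3374, 0.1755]
eef_rot: [-2.223, -2.217, 0.002]
ft_force: [0.7, 0.5, 0.3]
width: 1.001
grip_force: 0.0
```

Run:
```python
from h import *
go(458.4,-187,120,-15.6)
a=snap('scene','s3');b=snap('top','t3')
o=np.hstack([cv2.resize(a['pixels'][170:290,100:300],(400,240),interpolation=2),cv2.resize(b['pixels'][190:280,340:490],(400,240),interpolation=2)])
cv2.imwrite('pics/c3.png',np.clip(o*1.4,0,255).astype(np.uint8)[:,:,::-1])
```

```text
t 11.95 pos [ 0.3866 -0.3374  0.1755] yaw -0.2 q [-0.82 -0.08  1.78 -0.    1.44 -0.81] w 1.001 gf 0.0 F [0.7 0.5 0.3]
  d [0.1506 0.0716 0.0554] rv [-0.003 -0.     0.27 ]
```

View pics/c3.png

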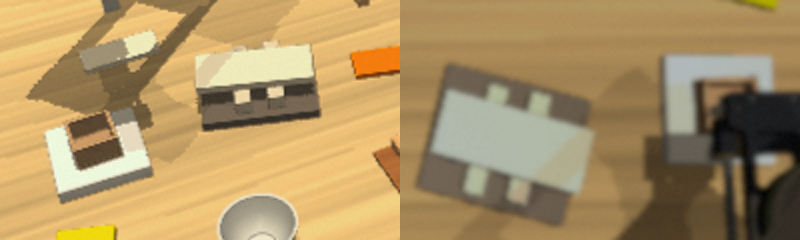

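The dish stands upright on the bat (left crop, (93,140)). The shelf lies clear on the props (right crop, (512,140)), so I'll re-measure it.

Run:
```python
from h import *
b=load('t3'); t=load('top0')
H=cv2.cvtColor(b['pixels'],cv2.COLOR_RGB2HSV).astype(int)
m=((H[...,1]<60)&(H[...,2]>104)).astype(np.uint8); m[:,425:]=0; m[:,:340]=0
m=cv2.morphologyEx(m,cv2.MORPH_OPEN,cv2.getStructuringElement(cv2.MORPH_ELLIPSE,(11,11)))
c=comp(m,380,243); print('shelf',rect(b,c,.047))
y,x=np.where(m>0); print('mean',ray(b,x.mean(),y.mean(),.047))
s=load('s3'); q=np.array([(68,124),(106,108),(121,150),(83,169)])/2+[100,170]
```

```text
shelf [ 459.3 -187.3  148.5   69.4   72.9]
mean [ 0.49095497 -0.19598207  0.047     ]
```

{"name": "send_rows", "arguments": {
  "targets": [
    {"dx":0.04,"dy":0.02,"dz":0,"rx":0,"ry":0,"rz":0.1,"gripper":1},
    {"dx":0.08,"dy":0.04,"dz":0,"rx":0,"ry":0,"rz":0.2,"gripper":1},
    {"dx":0.12,"dy":0.057,"dz":0.02,"rx":0,"ry":0,"rz":0.27,"gripper":1},
    {"dx":0.145,"dy":0.069,"dz":0.04,"rx":0,"ry":0,"rz":0.27,"gripper":1},
    {"dx":0.1505,"dy":0.072,"dz":0.06,"rx":0,"ry":0,"rz":0.27,"gripper":1},
    {"dx":0.1505,"dy":0.072,"dz":0.08,"rx":0,"ry":0,"rz":0.27,"gripper":1},
    {"dx":0.1505,"dy":0.072,"dz":0.095,"rx":0,"ry":0,"rz":0.27,"gripper":1},
    {"dx":0.1505,"dy":0.072,"dz":0.105,"rx":0,"ry":0,"rz":0.27,"gripper":1},
    {"dx":0.1505,"dy":0.072,"dz":0.105,"rx":0,"ry":0,"rz":0.27,"gripper":1},
    {"dx":0.1505,"dy":0.072,"dz":0.105,"rx":0,"ry":0,"rz":0.27,"gripper":1}
  ]
}}

```text
clock: 13.05
position: [0.4633, -0.1889, 0.0716]
eef_rot: [2.502, 1.899, 0.0]
ft_force: [0.3, 0.1, 0.0]
width: 1.002
grip_force: 0.0
```

Run:
```python
from h import *
go(459,-187,37,-15.6)
```

```text
t 13.05 pos [ 0.4633 -0.1889  0.0716] yaw -15.6 q [-0.49 -0.02  1.92  0.    1.24 -0.22] w 1.002 gf 0.0 F [0.3 0.1 0. ]
  d [ 0.0007 -0.0047  0.0346] rv [ 0.  0. -0.]
```

{"name": "send_rows", "arguments": {
  "targets": [
    {"dx":0.001,"dy":-0.0045,"dz":0.005,"rx":0,"ry":0,"rz":0,"gripper":1},
    {"dx":0.001,"dy":-0.0045,"dz":0.018,"rx":0,"ry":0,"rz":0,"gripper":1},
    {"dx":0.001,"dy":-0.0045,"dz":0.028,"rx":0,"ry":0,"rz":0,"gripper":1},
    {"dx":0.001,"dy":-0.0045,"dz":0.034,"rx":0,"ry":0,"rz":0,"gripper":1},
    {"dx":0.001,"dy":-0.0045,"dz":0.034,"rx":0,"ry":0,"rz":0,"gripper":1},
    {"dx":0.001,"dy":-0.0045,"dz":0.034,"rx":0,"ry":0,"rz":0,"gripper":1},
    {"dx":0.001,"dy":-0.0045,"dz":0.034,"rx":0,"ry":0,"rz":0,"gripper":1}
  ]
}}

```text
clock: 13.75
position: [0.4591, -0.1864, 0.0374]
eef_rot: [2.502, 1.9, 0.0]
ft_force: [0.9, 0.3, -0.1]
width: 0.999
grip_force: 0.0
```

Run:
```python
from h import *
go(459,-187,37,-15.6)
```

```text
t 13.75 pos [ 0.4591 -0.1864  0.0374] yaw -15.6 q [-0.49  0.02  1.95 -0.    1.17 -0.22] w 0.999 gf 0.0 F [ 0.9  0.3 -0.1]
  d [-0.0006  0.0001  0.0004] rv [0. 0. 0.]
```

{"name": "send_rows", "arguments": {
  "targets": [
    {"dx":0,"dy":0,"dz":0.001,"rx":0,"ry":0,"rz":0,"gripper":0.4},
    {"dx":0,"dy":0,"dz":0.001,"rx":0,"ry":0,"rz":0,"gripper":0.4},
    {"dx":0,"dy":0,"dz":0.001,"rx":0,"ry":0,"rz":0,"gripper":0.4},
    {"dx":0,"dy":0,"dz":0.001,"rx":0,"ry":0,"rz":0,"gripper":0.4},
    {"dx":0,"dy":0,"dz":0.001,"rx":0,"ry":0,"rz":0,"gripper":0.4},
    {"dx":0,"dy":0,"dz":0.001,"rx":0,"ry":0,"rz":0,"gripper":0.4},
    {"dx":0,"dy":0,"dz":0.001,"rx":0,"ry":0,"rz":0,"gripper":0.4}
  ]
}}

```text
clock: 14.45
position: [0.4587, -0.1863, 0.0362]
eef_rot: [-2.502, -1.9, 0.0]
ft_force: [-1.7, 1.3, 2.7]
width: 0.687
grip_force: 30.0
```

{"name": "send_rows", "arguments": {
  "targets": [
    {"dx":0,"dy":0,"dz":-0.004,"rx":0,"ry":0,"rz":0,"gripper":0.4},
    {"dx":0,"dy":0,"dz":-0.01,"rx":0,"ry":0,"rz":0,"gripper":0.4},
    {"dx":0,"dy":0,"dz":-0.025,"rx":0,"ry":0,"rz":0,"gripper":0.4},
    {"dx":0,"dy":0,"dz":-0.045,"rx":0,"ry":0,"rz":0,"gripper":0.4},
    {"dx":0,"dy":0,"dz":-0.065,"rx":0,"ry":0,"rz":0,"gripper":0.4},
    {"dx":0,"dy":0,"dz":-0.075,"rx":0,"ry":0,"rz":0,"gripper":0.4},
    {"dx":0,"dy":0,"dz":-0.075,"rx":0,"ry":0,"rz":0,"gripper":0.4}
  ]
}}

```text
clock: 15.15
position: [0.4602, -0.187, 0.1131]
eef_rot: [2.499, 1.898, 0.002]
ft_force: [0.1, -0.7, -1.8]
width: 0.688
grip_force: 30.0
```

Run:
```python
from h import *
go(663,-7,110,3)
a=snap('scene','s4')
cv2.imwrite('pics/c4.png',np.clip(cv2.resize(a['pixels'][130:290,130:380],(750,480),interpolation=2)*1.4,0,255).astype(np.uint8)[:,:,::-1])
```

```text
t 15.15 pos [ 0.4602 -0.187   0.1131] yaw -15.6 q [-0.49 -0.08  1.9   0.    1.32 -0.22] w 0.688 gf 30.0 F [ 0.1 -0.7 -1.8]
  d [0.2278 0.147  0.0034] rv [ 0.003  0.001 -0.324]
```

View pics/c4.png

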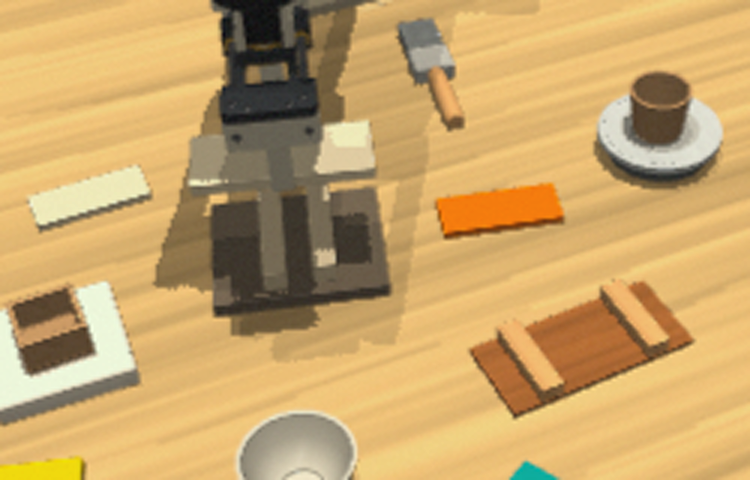

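The shelf is held level at crop (282,160), and the props stayed on the slab at (270,245) and (325,240).

{"name": "send_rows", "arguments": {
  "targets": [
    {"dx":0.012,"dy":0.008,"dz":0,"rx":0,"ry":0,"rz":0,"gripper":0.4},
    {"dx":0.035,"dy":0.023,"dz":0,"rx":0,"ry":0,"rz":-0.04,"gripper":0.4},
    {"dx":0.065,"dy":0.042,"dz":0,"rx":0,"ry":0,"rz":-0.09,"gripper":0.4},
    {"dx":0.095,"dy":0.061,"dz":0,"rx":0,"ry":0,"rz":-0.14,"gripper":0.4},
    {"dx":0.125,"dy":0.081,"dz":0,"rx":0,"ry":0,"rz":-0.19,"gripper":0.4},
    {"dx":0.155,"dy":0.1,"dz":0,"rx":0,"ry":0,"rz":-0.24,"gripper":0.4},
    {"dx":0.185,"dy":0.119,"dz":0,"rx":0,"ry":0,"rz":-0.28,"gripper":0.4},
    {"dx":0.21,"dy":0.135,"dz":0,"rx":0,"ry":0,"rz":-0.31,"gripper":0.4},
    {"dx":0.222,"dy":0.143,"dz":0,"rx":0,"ry":0,"rz":-0.324,"gripper":0.4},
    {"dx":0.228,"dy":0.147,"dz":0.005,"rx":0,"ry":0,"rz":-0.324,"gripper":0.4},
    {"dx":0.228,"dy":0.147,"dz":0.015,"rx":0,"ry":0,"rz":-0.324,"gripper":0.4},
    {"dx":0.228,"dy":0.147,"dz":0.025,"rx":0,"ry":0,"rz":-0.324,"gripper":0.4}
  ]
}}

```text
clock: 16.4
position: [0.6608, -0.0063, 0.0841]
eef_rot: [-2.163, -2.277, 0.002]
ft_force: [0.1, 0.5, -2.1]
width: 0.684
grip_force: 30.0
```

Run:
```python
from h import *
go(663,-7,25,3)
```

```text
t 16.4 pos [ 0.6608 -0.0063  0.0841] yaw 3.0 q [-0.09  0.39  1.44 -0.    1.32 -0.14] w 0.684 gf 30.0 F [ 0.1  0.5 -2.1]
  d [-0.0008  0.0023  0.0591] rv [-0.002 -0.    -0.001]
```

{"name": "send_rows", "arguments": {
  "targets": [
    {"dx":0,"dy":0.002,"dz":0.015,"rx":0,"ry":0,"rz":0,"gripper":0.4},
    {"dx":0,"dy":0.002,"dz":0.03,"rx":0,"ry":0,"rz":0,"gripper":0.4},
    {"dx":0,"dy":0.002,"dz":0.045,"rx":0,"ry":0,"rz":0,"gripper":0.4},
    {"dx":0,"dy":0.002,"dz":0.054,"rx":0,"ry":0,"rz":0,"gripper":0.4},
    {"dx":0,"dy":0.002,"dz":0.058,"rx":0,"ry":0,"rz":0,"gripper":0.4},
    {"dx":0,"dy":0.002,"dz":0.06,"rx":0,"ry":0,"rz":0,"gripper":0.4},
    {"dx":0,"dy":0.002,"dz":0.061,"rx":0,"ry":0,"rz":0,"gripper":0.4},
    {"dx":0,"dy":0.002,"dz":0.061,"rx":0,"ry":0,"rz":0,"gripper":0.4}
  ]
}}

```text
clock: 17.2
position: [0.6643, -0.0061, 0.0259]
eef_rot: [2.162, 2.278, 0.001]
ft_force: [-0.4, 0.5, -1.6]
width: 0.685
grip_force: 30.0
```

Run:
```python
from h import *
go(663,-7,21.2,3)
```

```text
t 17.2 pos [ 0.6643 -0.0061  0.0259] yaw 3.0 q [-0.09  0.46  1.46  0.    1.22 -0.14] w 0.685 gf 30.0 F [-0.4  0.5 -1.6]
  d [-0.0008 -0.0013  0.0047] rv [ 0.001  0.    -0.   ]
```

{"name": "send_rows", "arguments": {
  "targets": [
    {"dx":0,"dy":0,"dz":0.001,"rx":0,"ry":0,"rz":0,"gripper":0.4},
    {"dx":0,"dy":0,"dz":0.002,"rx":0,"ry":0,"rz":0,"gripper":0.4},
    {"dx":0,"dy":0,"dz":0.003,"rx":0,"ry":0,"rz":0,"gripper":0.4},
    {"dx":0,"dy":0,"dz":0.003,"rx":0,"ry":0,"rz":0,"gripper":0.4}
  ]
}}

```text
clock: 17.6
position: [0.6636, -0.0061, 0.022]
eef_rot: [-2.163, -2.278, 0.0]
ft_force: [0.6, 0.9, -1.5]
width: 0.687
grip_force: 30.0
```

{"name": "send_rows", "arguments": {
  "targets": [
    {"dx":0,"dy":0,"dz":0.001,"rx":0,"ry":0,"rz":0,"gripper":0.4},
    {"dx":0,"dy":0,"dz":0.002,"rx":0,"ry":0,"rz":0,"gripper":0.4},
    {"dx":0,"dy":0,"dz":0.002,"rx":0,"ry":0,"rz":0,"gripper":0.4}
  ]
}}

```text
clock: 17.9
position: [0.6639, -0.0061, 0.0213]
eef_rot: [2.163, 2.278, 0.0]
ft_force: [-3.6, -0.0, 5.0]
width: 0.686
grip_force: 30.0
```

Contact with the battens. Release, rise and look.

{"name": "send_rows", "arguments": {
  "targets": [
    {"dx":0,"dy":0,"dz":0,"rx":0,"ry":0,"rz":0,"gripper":0.8},
    {"dx":0,"dy":0,"dz":0,"rx":0,"ry":0,"rz":0,"gripper":1},
    {"dx":0,"dy":0,"dz":0,"rx":0,"ry":0,"rz":0,"gripper":1},
    {"dx":0,"dy":0,"dz":0,"rx":0,"ry":0,"rz":0,"gripper":1},
    {"dx":0,"dy":0,"dz":0,"rx":0,"ry":0,"rz":0,"gripper":1},
    {"dx":0,"dy":0,"dz":-0.03,"rx":0,"ry":0,"rz":0,"gripper":1},
    {"dx":0,"dy":0,"dz":-0.07,"rx":0,"ry":0,"rz":0,"gripper":1},
    {"dx":0,"dy":0,"dz":-0.11,"rx":0,"ry":0,"rz":0,"gripper":1},
    {"dx":0,"dy":-0.05,"dz":-0.13,"rx":0,"ry":0,"rz":0,"gripper":1},
    {"dx":0,"dy":-0.1,"dz":-0.13,"rx":0,"ry":0,"rz":0,"gripper":1},
    {"dx":0,"dy":-0.15,"dz":-0.13,"rx":0,"ry":0,"rz":0,"gripper":1},
    {"dx":0,"dy":-0.2,"dz":-0.13,"rx":0,"ry":0,"rz":0,"gripper":1}
  ]
}}

```text
clock: 19.1
position: [0.466, -0.0163, 0.1501]
eef_rot: [2.162, 2.278, 0.001]
ft_force: [-0.3, 0.3, 1.1]
width: 0.996
grip_force: 0.0
```

Run:
```python
from h import *
a=snap('scene','s5');b=snap('top','t5')
o=np.hstack([cv2.resize(a['pixels'][150:290,130:380],(400,224),interpolation=2),cv2.resize(b['pixels'][140:280,260:500],(400,233),interpolation=2)[:224]])
cv2.imwrite('pics/c5.png',np.clip(o*1.4,0,255).astype(np.uint8)[:,:,::-1])
H=cv2.cvtColor(b['pixels'],cv2.COLOR_RGB2HSV).astype(int);S=H[...,1];V=H[...,2]
c=comp(S<75,312,169); print('shelf',rect(b,c,.032))
m=(S<60)&(V>103)
m[:,425:]=0
for u,v in ((370,246),(388,246),(372,225),(390,250),(365,255),(392,240)): print(u,v,H[v,u])
go(458,-186,120,74.4)
```

```text
shelf [664.2  -7.3  67.2 150.4   2.5]
370 246 [ 39  42 127]
388 246 [ 36  48 127]
372 225 [26 50 86]
390 250 [ 32  44 105]
365 255 [ 20  61 104]
392 240 [ 33  45 113]
t 19.2 pos [ 0.4601 -0.0157  0.1473] yaw 3.0 q [-0.15 -0.2   1.95 -0.    1.41 -0.2 ] w 0.996 gf 0.0 F [1.1 1.2 0.4]
  d [-0.17   -0.0107  0.0272] rv [-0.005 -0.005 -1.247]
```

View pics/c5.png

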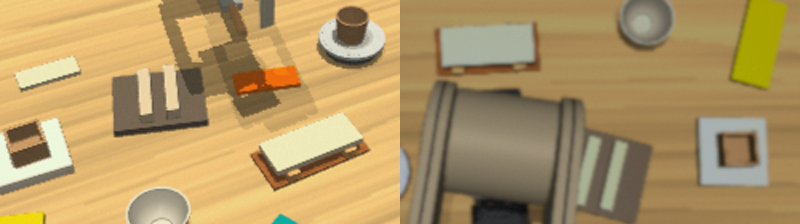

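The shelf lies across both battens at (664,-7) mm, and the dish is near the middle of the bat (right crop, (738,150)). Both props lie parallel on the slab at (588,170) and (613,175) in the crop.

Run:
```python
from h import *
b=load('t5')
H=cv2.cvtColor(b['pixels'],cv2.COLOR_RGB2HSV).astype(int);S=H[...,1];V=H[...,2]
m=((S<65)&(V>110)); m[:,410:]=0; m[:,:362]=0; m[:215]=0; m[275:]=0
n,l,st,ce=cv2.connectedComponentsWithStats(m.astype(np.uint8))
for k in range(1,n):
    if st[k,4]>60:
        y,x=np.where(l==k); print(st[k],rect(b,np.c_[x,y],.035))
m=S>70; m[:,440:]&=True
c=np.array([[260+338*.6,140+150*.6]]); print('dish',wpts(b,c,.054)*1000)
```

```text
[367 222  13  40 225] [ 461.8 -162.9   15.8  104.2   74.3]
[381 225  15  41 241] [ 453.1 -204.6   15.6  105.4   74.8]
dish [[ 489.16376 -397.14697]]
```

{"name": "send_rows", "arguments": {
  "targets": [
    {"dx":-0.04,"dy":-0.002,"dz":0,"rx":0,"ry":0,"rz":-0.14,"gripper":1},
    {"dx":-0.08,"dy":-0.004,"dz":0,"rx":0,"ry":0,"rz":-0.28,"gripper":1},
    {"dx":-0.12,"dy":-0.006,"dz":0,"rx":0,"ry":0,"rz":-0.42,"gripper":1},
    {"dx":-0.15,"dy":-0.008,"dz":0,"rx":0,"ry":0,"rz":-0.56,"gripper":1},
    {"dx":-0.168,"dy":-0.011,"dz":0,"rx":0,"ry":0,"rz":-0.7,"gripper":1},
    {"dx":-0.168,"dy":-0.011,"dz":0,"rx":0,"ry":0,"rz":-0.84,"gripper":1},
    {"dx":-0.168,"dy":-0.011,"dz":0,"rx":0,"ry":0,"rz":-0.98,"gripper":1},
    {"dx":-0.168,"dy":-0.011,"dz":0.015,"rx":0,"ry":0,"rz":-1.12,"gripper":1},
    {"dx":-0.168,"dy":-0.011,"dz":0.03,"rx":0,"ry":0,"rz":-1.248,"gripper":1},
    {"dx":-0.168,"dy":-0.011,"dz":0.055,"rx":0,"ry":0,"rz":-1.248,"gripper":1},
    {"dx":-0.168,"dy":-0.011,"dz":0.075,"rx":0,"ry":0,"rz":-1.248,"gripper":1},
    {"dx":-0.168,"dy":-0.011,"dz":0.085,"rx":0,"ry":0,"rz":-1.248,"gripper":1}
  ]
}}

```text
clock: 20.4
position: [0.4647, -0.1843, 0.0633]
eef_rot: [-0.424, -3.111, -0.001]
ft_force: [-0.4, 1.1, 0.3]
width: 0.999
grip_force: 0.0
```

Run:
```python
from h import *
go(457.5,-184,19,74.5)
```

```text
t 20.4 pos [ 0.4647 -0.1843  0.0633] yaw 74.5 q [-0.48 -0.    1.92  0.    1.23 -1.78] w 0.999 gf 0.0 F [-0.4  1.1  0.3]
  d [ 0.0069 -0.0017  0.0443] rv [ 0.001 -0.002 -0.   ]
```

{"name": "send_rows", "arguments": {
  "targets": [
    {"dx":0.006,"dy":-0.002,"dz":0.005,"rx":0,"ry":0,"rz":0,"gripper":1},
    {"dx":0.006,"dy":-0.002,"dz":0.018,"rx":0,"ry":0,"rz":0,"gripper":1},
    {"dx":0.006,"dy":-0.002,"dz":0.03,"rx":0,"ry":0,"rz":0,"gripper":1},
    {"dx":0.006,"dy":-0.002,"dz":0.038,"rx":0,"ry":0,"rz":0,"gripper":1},
    {"dx":0.006,"dy":-0.002,"dz":0.042,"rx":0,"ry":0,"rz":0,"gripper":1},
    {"dx":0.006,"dy":-0.002,"dz":0.042,"rx":0,"ry":0,"rz":0,"gripper":1},
    {"dx":0.006,"dy":-0.002,"dz":0.042,"rx":0,"ry":0,"rz":0,"gripper":1}
  ]
}}

```text
clock: 21.1
position: [0.4593, -0.1851, 0.0234]
eef_rot: [0.424, 3.113, -0.0]
ft_force: [0.6, 0.5, -0.6]
width: 1.002
grip_force: 0.0
```

Run:
```python
from h import *
go(457.5,-184,19,74.5)
```

```text
t 21.1 pos [ 0.4593 -0.1851  0.0234] yaw 74.5 q [-0.49  0.04  1.96 -0.    1.14 -1.79] w 1.002 gf 0.0 F [ 0.6  0.5 -0.6]
  d [0.002  0.0006 0.0044] rv [-0.  0. -0.]
```

{"name": "send_rows", "arguments": {
  "targets": [
    {"dx":0.002,"dy":0.0005,"dz":0.002,"rx":0,"ry":0,"rz":0,"gripper":1},
    {"dx":0.002,"dy":0.0005,"dz":0.004,"rx":0,"ry":0,"rz":0,"gripper":1},
    {"dx":0.002,"dy":0.0005,"dz":0.004,"rx":0,"ry":0,"rz":0,"gripper":1},
    {"dx":0.002,"dy":0.0005,"dz":0.004,"rx":0,"ry":0,"rz":0,"gripper":0.7},
    {"dx":0.002,"dy":0.0005,"dz":0.004,"rx":0,"ry":0,"rz":0,"gripper":0.65},
    {"dx":0.002,"dy":0.0005,"dz":0.004,"rx":0,"ry":0,"rz":0,"gripper":0.58},
    {"dx":0.002,"dy":0.0005,"dz":0.004,"rx":0,"ry":0,"rz":0,"gripper":0.52},
    {"dx":0.002,"dy":0.0005,"dz":0.004,"rx":0,"ry":0,"rz":0,"gripper":0.46},
    {"dx":0.002,"dy":0.0005,"dz":0.004,"rx":0,"ry":0,"rz":0,"gripper":0.3},
    {"dx":0.002,"dy":0.0005,"dz":0.004,"rx":0,"ry":0,"rz":0,"gripper":0.2},
    {"dx":0.002,"dy":0.0005,"dz":0.004,"rx":0,"ry":0,"rz":0,"gripper":0.2},
    {"dx":0.002,"dy":0.0005,"dz":0.004,"rx":0,"ry":0,"rz":0,"gripper":0.2}
  ]
}}

```text
clock: 22.3
position: [0.4573, -0.1839, 0.0192]
eef_rot: [0.424, 3.113, 0.0]
ft_force: [0.1, 0.4, 0.8]
width: 0.43
grip_force: 30.0
```

Run:
```python
from h import *
go(502,390.5,110,82.8)
a=snap('scene','s6')
cv2.imwrite('pics/c6.png',np.clip(cv2.resize(a['pixels'][150:240,170:290],(480,360),interpolation=2)*1.4,0,255).astype(np.uint8)[:,:,::-1])
```

```text
t 22.3 pos [ 0.4573 -0.1839  0.0192] yaw 74.5 q [-0.49  0.04  1.97  0.    1.13 -1.79] w 0.43 gf 30.0 F [0.1 0.4 0.8]
  d [ 0.1106  0.5654 -0.0908] rv [ 0.     0.    -0.145]
```

View pics/c6.png

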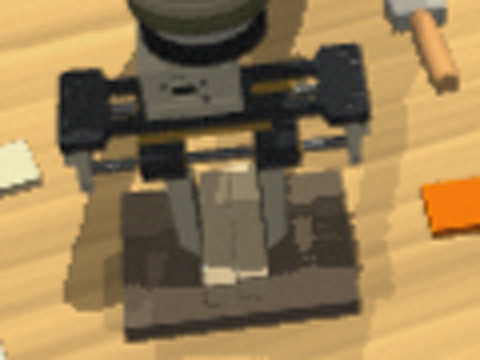

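The props are squeezed together into a pair, with a measured opening of 40 mm (crop (235,225)). Lift.

{"name": "send_rows", "arguments": {
  "targets": [
    {"dx":0,"dy":0,"dz":-0.004,"rx":0,"ry":0,"rz":0,"gripper":0.2},
    {"dx":0,"dy":0,"dz":-0.012,"rx":0,"ry":0,"rz":0,"gripper":0.2},
    {"dx":0,"dy":0,"dz":-0.025,"rx":0,"ry":0,"rz":0,"gripper":0.2},
    {"dx":0,"dy":0,"dz":-0.045,"rx":0,"ry":0,"rz":0,"gripper":0.2},
    {"dx":0,"dy":0,"dz":-0.07,"rx":0,"ry":0,"rz":0,"gripper":0.2},
    {"dx":0,"dy":0,"dz":-0.09,"rx":0,"ry":0,"rz":0,"gripper":0.2},
    {"dx":0,"dy":0,"dz":-0.1,"rx":0,"ry":0,"rz":0,"gripper":0.2},
    {"dx":0.002,"dy":0.01,"dz":-0.105,"rx":0,"ry":0,"rz":0,"gripper":0.2},
    {"dx":0.006,"dy":0.03,"dz":-0.105,"rx":0,"ry":0,"rz":0,"gripper":0.2},
    {"dx":0.012,"dy":0.06,"dz":-0.105,"rx":0,"ry":0,"rz":0,"gripper":0.2},
    {"dx":0.018,"dy":0.09,"dz":-0.105,"rx":0,"ry":0,"rz":0,"gripper":0.2},
    {"dx":0.02,"dy":0.1,"dz":-0.105,"rx":0,"ry":0,"rz":0,"gripper":0.2}
  ]
}}

```text
clock: 23.55
position: [0.4639, -0.0793, 0.1232]
eef_rot: [-0.421, -3.111, -0.002]
ft_force: [-0.8, -0.3, -2.2]
width: 0.427
grip_force: 30.0
```

Run:
```python
from h import *
go(502,390.5,110,82.8)
a=snap('scene','s7')
cv2.imwrite('pics/c7.png',np.clip(cv2.resize(a['pixels'][110:240,170:330],(480,390),interpolation=2)*1.4,0,255).astype(np.uint8)[:,:,::-1])
```

```text
t 23.55 pos [ 0.4639 -0.0793  0.1232] yaw 74.6 q [-0.28 -0.16  1.95  0.    1.35 -1.58] w 0.427 gf 30.0 F [-0.8 -0.3 -2.2]
  d [0.0881 0.463  0.0138] rv [ 0.001 -0.002 -0.143]
```

View pics/c7.png

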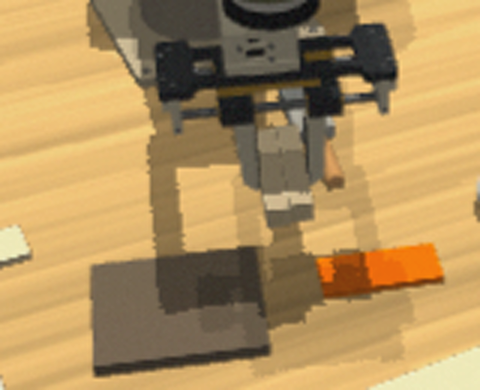

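Both props are held level, side by side, at crop (285,175). The slab is empty. On to the tray.

{"name": "send_rows", "arguments": {
  "targets": [
    {"dx":0.002,"dy":0.012,"dz":0,"rx":0,"ry":0,"rz":0,"gripper":0.2},
    {"dx":0.007,"dy":0.037,"dz":0,"rx":0,"ry":0,"rz":0,"gripper":0.2},
    {"dx":0.014,"dy":0.075,"dz":0,"rx":0,"ry":0,"rz":0,"gripper":0.2},
    {"dx":0.022,"dy":0.115,"dz":0,"rx":0,"ry":0,"rz":0,"gripper":0.2},
    {"dx":0.03,"dy":0.155,"dz":0,"rx":0,"ry":0,"rz":0,"gripper":0.2},
    {"dx":0.037,"dy":0.195,"dz":0,"rx":0,"ry":0,"rz":0,"gripper":0.2},
    {"dx":0.045,"dy":0.235,"dz":0,"rx":0,"ry":0,"rz":0,"gripper":0.2},
    {"dx":0.052,"dy":0.275,"dz":0,"rx":0,"ry":0,"rz":-0.03,"gripper":0.2},
    {"dx":0.06,"dy":0.315,"dz":0,"rx":0,"ry":0,"rz":-0.06,"gripper":0.2},
    {"dx":0.067,"dy":0.35,"dz":0,"rx":0,"ry":0,"rz":-0.09,"gripper":0.2},
    {"dx":0.071,"dy":0.375,"dz":0,"rx":0,"ry":0,"rz":-0.12,"gripper":0.2},
    {"dx":0.074,"dy":0.39,"dz":0,"rx":0,"ry":0,"rz":-0.144,"gripper":0.2}
  ]
}}

```text
clock: 24.8
position: [0.4977, 0.3149, 0.1236]
eef_rot: [-0.196, -3.135, 0.0]
ft_force: [-0.3, 0.2, -1.4]
width: 0.428
grip_force: 30.0
```

Run:
```python
from h import *
go(502,390.5,40,82.8)
```

```text
t 24.8 pos [0.4977 0.3149 0.1236] yaw 82.8 q [ 0.48  0.16  1.63  0.    1.35 -0.97] w 0.428 gf 30.0 F [-0.3  0.2 -1.4]
  d [0.0051 0.0756 0.0836] rv [-0.    -0.     0.001]
```

{"name": "send_rows", "arguments": {
  "targets": [
    {"dx":0.002,"dy":0.025,"dz":0,"rx":0,"ry":0,"rz":0,"gripper":0.2},
    {"dx":0.004,"dy":0.05,"dz":0,"rx":0,"ry":0,"rz":0,"gripper":0.2},
    {"dx":0.005,"dy":0.068,"dz":0,"rx":0,"ry":0,"rz":0,"gripper":0.2},
    {"dx":0.005,"dy":0.074,"dz":0.01,"rx":0,"ry":0,"rz":0,"gripper":0.2},
    {"dx":0.005,"dy":0.074,"dz":0.03,"rx":0,"ry":0,"rz":0,"gripper":0.2},
    {"dx":0.005,"dy":0.074,"dz":0.05,"rx":0,"ry":0,"rz":0,"gripper":0.2},
    {"dx":0.005,"dy":0.074,"dz":0.07,"rx":0,"ry":0,"rz":0,"gripper":0.2},
    {"dx":0.005,"dy":0.074,"dz":0.08,"rx":0,"ry":0,"rz":0,"gripper":0.2},
    {"dx":0.005,"dy":0.074,"dz":0.08,"rx":0,"ry":0,"rz":0,"gripper":0.2}
  ]
}}

```text
clock: 25.7
position: [0.5008, 0.3854, 0.0414]
eef_rot: [-0.2, -3.132, 0.005]
ft_force: [-0.5, -0.4, -2.5]
width: 0.429
grip_force: 30.0
```

Run:
```python
from h import *
go(502,390.5,9.5,82.8)
```

```text
t 25.7 pos [0.5008 0.3854 0.0414] yaw 82.7 q [ 0.58  0.36  1.55 -0.    1.23 -0.87] w 0.429 gf 30.0 F [-0.5 -0.4 -2.5]
  d [-0.0007  0.0053  0.0319] rv [-0.003 -0.003 -0.002]
```

{"name": "send_rows", "arguments": {
  "targets": [
    {"dx":0,"dy":0.004,"dz":0.01,"rx":0,"ry":0,"rz":0,"gripper":0.2},
    {"dx":0,"dy":0.004,"dz":0.02,"rx":0,"ry":0,"rz":0,"gripper":0.2},
    {"dx":0,"dy":0.004,"dz":0.026,"rx":0,"ry":0,"rz":0,"gripper":0.2},
    {"dx":0,"dy":0.004,"dz":0.028,"rx":0,"ry":0,"rz":0,"gripper":0.2},
    {"dx":0,"dy":0.004,"dz":0.029,"rx":0,"ry":0,"rz":0,"gripper":0.2},
    {"dx":0,"dy":0.004,"dz":0.029,"rx":0,"ry":0,"rz":0,"gripper":0.2}
  ]
}}

```text
clock: 26.3
position: [0.5027, 0.3915, 0.0153]
eef_rot: [0.199, 3.135, 0.0]
ft_force: [-1.2, 0.2, -1.0]
width: 0.428
grip_force: 30.0
```

Run:
```python
from h import *
go(502,390.5,9.2,82.8)
```

```text
t 26.3 pos [0.5027 0.3915 0.0153] yaw 82.7 q [ 0.58  0.4   1.55  0.    1.19 -0.86] w 0.428 gf 30.0 F [-1.2  0.2 -1. ]
  d [ 0.0006 -0.0011  0.0061] rv [ 0.     0.    -0.001]
```

{"name": "send_rows", "arguments": {
  "targets": [
    {"dx":0,"dy":0,"dz":0.0015,"rx":0,"ry":0,"rz":0,"gripper":0.2},
    {"dx":0,"dy":0,"dz":0.003,"rx":0,"ry":0,"rz":0,"gripper":0.2},
    {"dx":0,"dy":0,"dz":0.004,"rx":0,"ry":0,"rz":0,"gripper":0.2},
    {"dx":0,"dy":0,"dz":0.0045,"rx":0,"ry":0,"rz":0,"gripper":0.2},
    {"dx":0,"dy":0,"dz":0.0045,"rx":0,"ry":0,"rz":0,"gripper":0.2}
  ]
}}

```text
clock: 26.8
position: [0.5025, 0.3913, 0.0105]
eef_rot: [-0.199, -3.135, 0.0]
ft_force: [0.4, 0.1, -1.1]
width: 0.428
grip_force: 30.0
```

{"name": "send_rows", "arguments": {
  "targets": [
    {"dx":0,"dy":0,"dz":0.001,"rx":0,"ry":0,"rz":0,"gripper":0.2},
    {"dx":0,"dy":0,"dz":0.002,"rx":0,"ry":0,"rz":0,"gripper":0.2},
    {"dx":0,"dy":0,"dz":0.002,"rx":0,"ry":0,"rz":0,"gripper":0.2}
  ]
}}

```text
clock: 27.1
position: [0.5028, 0.3914, 0.0092]
eef_rot: [0.199, 3.135, 0.0]
ft_force: [-1.7, -2.6, 3.9]
width: 0.43
grip_force: 30.0
```

{"name": "send_rows", "arguments": {
  "targets": [
    {"dx":0,"dy":0,"dz":0,"rx":0,"ry":0,"rz":0,"gripper":0.47},
    {"dx":0,"dy":0,"dz":0,"rx":0,"ry":0,"rz":0,"gripper":0.55},
    {"dx":0,"dy":0,"dz":0,"rx":0,"ry":0,"rz":0,"gripper":0.55},
    {"dx":0,"dy":0,"dz":0,"rx":0,"ry":0,"rz":0,"gripper":0.55},
    {"dx":0,"dy":0,"dz":-0.01,"rx":0,"ry":0,"rz":0,"gripper":0.55},
    {"dx":0,"dy":0,"dz":-0.03,"rx":0,"ry":0,"rz":0,"gripper":0.55},
    {"dx":0,"dy":0,"dz":-0.07,"rx":0,"ry":0,"rz":0,"gripper":0.6},
    {"dx":0,"dy":0,"dz":-0.11,"rx":0,"ry":0,"rz":0,"gripper":0.7},
    {"dx":0,"dy":-0.05,"dz":-0.15,"rx":0,"ry":0,"rz":0,"gripper":0.7},
    {"dx":0.04,"dy":-0.09,"dz":-0.16,"rx":0,"ry":0,"rz":0,"gripper":0.7},
    {"dx":0.08,"dy":-0.12,"dz":-0.16,"rx":0,"ry":0,"rz":0,"gripper":0.7},
    {"dx":0.12,"dy":-0.15,"dz":-0.16,"rx":0,"ry":0,"rz":0,"gripper":0.7}
  ]
}}

```text
clock: 28.3
position: [0.3784, 0.2652, 0.1701]
eef_rot: [0.2, 3.133, 0.002]
ft_force: [-0.1, 0.7, 0.9]
width: 0.704
grip_force: 0.0
```

Run:
```python
from h import *
go(502,390,200,82.8)
a=snap('scene','s8');b=snap('top','t8')
o=np.hstack([cv2.resize(a['pixels'][110:280,100:460],(440,208),interpolation=2),cv2.resize(b['pixels'][190:270,130:270],(360,206),interpolation=2)[[*range(206),205,205]]])
cv2.imwrite('pics/c8.png',np.clip(o*1.5,0,255).astype(np.uint8)[:,:,::-1])
H=cv2.cvtColor(b['pixels'],cv2.COLOR_RGB2HSV).astype(int)
m=((H[...,1]<110)&(H[...,2]>70)); m[:,:145]=0; m[:,185:]=0; m[:200]=0;m[262:]=0
n,l,st,ce=cv2.connectedComponentsWithStats(m.astype(np.uint8))
for k in range(1,n):
    if st[k,4]>60: y,x=np.where(l==k); print('props',rect(b,np.c_[x,y],.025))
```

```text
t 28.3 pos [0.3784 0.2652 0.1701] yaw 82.7 q [ 0.5  -0.23  1.92 -0.    1.44 -0.94] w 0.704 gf 0.0 F [-0.1  0.7  0.9]
  d [-0.1067  0.1396 -0.0294] rv [ 0.002  0.002 -0.002]
props [503.9 389.2  43.  112.2  82.7]
```

View pics/c8.png

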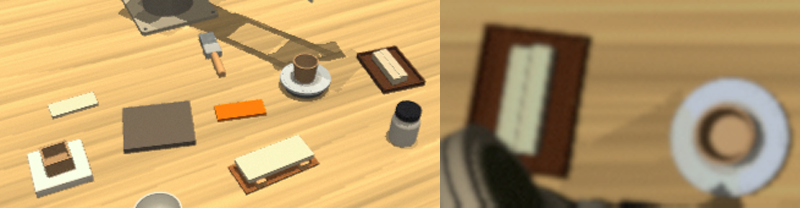

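The props lie as a pair in the tray at (504,389) mm, aligned with its length. The cup, dish and shelf are in place, and the arm is clear. I'll hold one moment so the arm settles, then hand in.

{"name": "send_rows", "arguments": {
  "targets": [
    {"dx":0,"dy":0,"dz":0,"rx":0,"ry":0,"rz":0,"gripper":0.7},
    {"dx":0,"dy":0,"dz":0,"rx":0,"ry":0,"rz":0,"gripper":0.7},
    {"dx":0,"dy":0,"dz":0,"rx":0,"ry":0,"rz":0,"gripper":0.7}
  ]
}}

```text
clock: 28.7
position: [0.3801, 0.2669, 0.1691]
eef_rot: [0.199, 3.134, 0.001]
ft_force: [1.2, -0.3, 0.7]
width: 0.7
grip_force: 0.0
```

```bash
python3 -c "
from station import *
print(finish_job())"
```

```text
the job is handed in; nothing more can be done
None
```

The job is handed in: by my last images the cup is on the wheel, the dish on the bat, the shelf across its rest and both props paired in the tray; no verdict was returned.

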